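# Hang the wax stirring paddle up to drip

### The arm

A 6-joint arm with a two-finger parallel gripper is mounted at the origin on a cart in front of the work surface, level with it; the furniture and walls round the work are solid. World frame = base frame: x ahead of the robot, y to its left, z up, the work surface at z = 0. Lengths are in m, angles in rad, forces in N, time in s.
With the tool pointing down it reaches from about 0.375 to 0.9 m from the base axis. Payload 3.1 kg.
Tool frame: the origin (TCP) lies midway between the tips of the shut fingers; the grasp point (between the pads) lies tcp_to_grasp behind it (tcp_to_grasp is the distance from the TCP to the grasp point, in m); z points along the fingers, y is the direction in which the jaws open and shut (so a half turn about z gives the same grasp; the last joint's range is limited). The gripper opens to 85 mm and grips with 20 to 120 N. Pads are 22 mm wide; open, the fingers measure 114 mm over their backs; the gripper's body (76 mm by 85 mm) begins 54 mm behind the grasp point. The pads swing forward as they close: fully open they stand 13 mm farther back than shut.
Start: joints at [1.054, 0.527, 1.433, -0, 1.181, -0.178], TCP at [0.207, 0.59, 0.231] pointing down, gripper open.
Joint ranges: [-3.08, 3.08], [-0.75, 2.2], [0.22, 2.44], [-1.43, 4.57], [0, 2.65], [-2.85, 2.85]. Speed limits (rad/s): [2.79, 2.79, 3.14, 3.14, 3.14, 3.14].

### API

Orientations are given as a unit quaternion [w, x, y, z].
In Python, from station import * gives the robot as it stands. The module is installed in compiled form; this text tells all that it offers.
- The arm moves only by the tool move_arm, never from a script. Its argument "series" is a list of rows, each a list of 5 numbers: the finger opening in mm, from 0 to 85.4, then the shift along the tool's x, y, z in mm, then the turn about the tool's z in degrees. In form: [[grip, x, y, z, twist], ...]. A call has exactly 10 rows; each row is the pose to reach, as a shift and turn from the pose commanded when the call began, along the tool's axes at that moment; what a row does not reach only later rows make up. A row lasts 1/8 s, in which the tool goes at most 62.5 mm and 10.7 degrees, less where a joint would pass 70% of its speed; a pose out of reach is approached as far as the arm can. A call with a gripper value outside its range is refused whole. The fingers move at their own pace and stop on an object; "newtons" is the grip in N (left out, the last holds). Time passes only in rows, so rows that repeat a pose let the fingers close, or fill a call up. It gives the time, the measured TCP pose, the force and the opening at its end, in the units of the state.
- sense(): the state, without advancing time (a new reading comes with each control period).
- grab_frame(name): name is "scene" or "top" or "wrist"; returns a dict with "image" (420x560x3 uint8, red, green, blue), "range_z" (420x560 float32, m along the optical axis (not along the pixel's ray), 0 where there is no reading), "K" (3x3 intrinsics, pixels), "k1" (the pictures are not rectified: a ray, as slopes to the right and down, at radius r is drawn at 1 + k1 r^2 times it, then the intrinsics apply), "R" (3x3) and "t" (3): a world point X has camera coordinates R X + t. Camera axes: x right, y down, z forward; pixel columns grow to the right and rows downward; lengths in m; the calibration is good to about 2 mm. A picture is of the moment at which its call begins.
- close_job(): hands the job in, once; it reports no verdict.
Trained networks look in a picture, given as the dict that the camera call returned (one of the last four; its "shot" number tells which), for a name from the list of things; names that differ only in an ending like _2 or _b are one class to them, and where a whole thing is asked for, a point or a joint stands for the part that bears it (a point fixed in the world has none). Each returns a list of dicts, best first, with "score" (0 to 1); they miss things now and then, are a little off and sometimes report something else, mostly with a low value. They report only what shows in the picture. A call takes as long as a camera call.
- spot_in(target, picture): "bbox" ([centre column, centre row, width, height] in pixels, round what is visible of it).
- cut_out(target, picture): "region" (420x560 bool, what is visible of it) and "bbox" ([centre column, centre row, width, height] in pixels, round what is visible of it).
The state is a dict: "clock": time; "joint_positions": joint angles; "qvel": joint speeds; "effort": joint torques, N m; "eef_pos": TCP position; "tool_rot": TCP orientation; "wrist_force": force on the tool from outside, world axes, zero at the start; "moment": the same for the moment, N m; "grip_width": finger opening in m.
Only numpy, scipy, OpenCV 4.12 (cv2) and the standard library are available. Lean on these libraries where they do the work, as an engineer would, in place of code of your own. Each camera call takes 0.05 s, during which the arm holds its last target. There are 200 camera calls.

### The job

Pick up the stirring paddle by its ball knob, ease your grip so that it swings plumb in the air, then grip it again and slide its shaft into the open fork of the drip rack. Set its collar down on both prongs, inside the upturned tips, and let go so that it hangs there upright. Leave the other things where they stand.

Things in the scene. Friction and masses are not known exactly. Their poses are not given: they have to be found in the camera images.
- paddle: steel stirring paddle, wooden ball knob, 0.22 kg, lying level, ball to the robot's left. Origin: centre of the ball (40 mm diameter, to grasp). x axis: along the 10 mm round shaft from vanes to ball; up when plumb. Held firmly by the ball it keeps its angle; as the grip is eased it swings down about the line between the pads, quite plumb only just before the grip is too light to carry it
- collar (a point): centre of the paddle's round collar (36 mm diameter, 5 mm thick), 40 mm from the ball centre towards the vanes; when plumb the collar's underside is 2.5 mm below this point
- foot (a point): flat end of the paddle's vanes, 150 mm from the ball centre. Four crossed vanes, 54 mm across and 4.5 mm thick, take up the last 55 mm and rest on the worktop as an X while it lies
- rack: fixed steel drip rack, foot 115 x 80 x 8 mm. Origin: on the worktop, under the place where the paddle hangs; -x points out of the open end of its level fork. The fork's upper face is 140 mm above the worktop; its post stands 45 mm behind the origin and ends at the fork (3 mm cap above it). Wax heaters stand behind; their dials reach out to about x = 0.45
- seat (a point): where the shaft shall hang: in the slot, at the height of the fork's upper face; axes as the rack. The slot is 18 mm wide (y), closed 11 mm behind this point (+x). The prongs, 9 mm wide and 8 mm thick, end 34 mm in front of it in upturned tips, 7 mm long, 8 mm above the upper face
- cotton_pads: stack of white cotton pads, 59 mm across, 41 mm high, a bystander; origin at the centre of its underside
- strip_roll: white roll, 67 mm across, 70 mm high, a bystander; origin at the centre of its underside
- timer: round white kitchen timer, 55 mm across, 35 mm high, a bystander; origin at the centre of its underside
- cream_pot_b: round cream pot, 60 mm across, 38 mm high, a bystander; origin at the centre of its underside

How it is judged:
On the way:
1. the paddle hangs plumb (within 0.2 rad) from the fingers, its foot clear of the worktop (angle between paddle's own x axis and vertical below 0.2 rad and height (world z) of foot above 0.012 m and contact force between the fingers and paddle above 0.5 N and horizontal distance between paddle and seat above 0.04 m), for 0.2 s.
At the end, for the whole second after the job is handed in: the paddle hangs in the fork of the rack, released and at rest but for a slight rocking (below 0.06 m/s and 1 rad/s), upright within 0.12 rad, its collar centre within 14 mm of the seat point sideways and lying on the prongs (collar centre 3 mm below to 7 mm above the upper face) (angle between paddle's own x axis and vertical below 0.12 rad and horizontal distance between collar and seat below 0.014 m and z of collar in the frame of seat between -0.003 and 0.007 m and linear speed of paddle below 0.06 m/s and angular speed of paddle below 1 rad/s); the robot touches nothing.
It fails at once if a bystander is pushed more than 30 mm from its place (distance of any of cotton_pads, strip_roll, timer, cream_pot_b from where it was at the start of the episode above 0.03 m).
It also fails if it takes over 58 s, if anything falls off the work surface, if the arm or the gripper's body presses on something with over 40 N, if the wrist force passes 120 N, or if a joint passes its speed limit or range.

## Working session

There is one attempt and no reset: what is moved stays moved. The work goes in short steps, Python scripts to look and compute and a tool call to move; the robot and the scene stay as the last step left them, time stands still between calls to the robot, and variables do not carry over. Pictures are saved under pics/ and viewed, about 8 in all and at most 12, crops included, and the job is handed in when it is done.

Besides the shell and the picture viewer there is one more tool, called after "Emit:" by a JSON object that holds its "method" and its "body", one argument or row to a line. move_arm: Moves the arm, as the interface text tells. Its arguments: {"type":"object","properties":{"series":{"type":"array"},"newtons":{"type":"number"}},"required":["series"]}

```bash
mkdir -p pics; cat > h.py <<'E'
from station import *
import numpy as np, cv2
def pix2world(p,u,v,z=None):
    K=p["K"];d=np.array([(u-K[0,2])/K[0,0],(v-K[1,2])/K[1,1]]);s=d.copy()
    for _ in range(20): s=d/(1+p["k1"]*(s@s))
    z=p["range_z"][int(round(v)),int(round(u))] if z is None else z
    return p["R"].T@(np.array([s[0]*z,s[1]*z,z])-p["t"])
def cloud(p,m=None):
    K=p["K"];V,U=np.nonzero((p["range_z"]>0)&(m if m is not None else True))
    d=np.stack([(U-K[0,2])/K[0,0],(V-K[1,2])/K[1,1]],1);s=d.copy()
    for _ in range(20): s=d/(1+p["k1"]*(s**2).sum(1,keepdims=True))
    z=p["range_z"][V,U][:,None]
    return (np.hstack([s*z,z])-p["t"])@p["R"],U,V
def save(p,n): cv2.imwrite("pics/"+n+".png",p["image"][:,:,::-1])
E
python3 - <<'E'
from h import *
print({k:np.round(v,4) for k,v in sense().items()})
import station; print([n for n in dir(station) if not n.startswith('_')])
try: print(tcp_to_grasp)
except Exception as e: print(e)
ims=[]
for c in ["top","scene"]:
    p=grab_frame(c); ims.append(p["image"]); save(p,c+"0")
    print(c,"cam at",-p["R"].T@p["t"], p["k1"])
    for n in ["paddle","rack","cotton_pads","strip_roll","timer","cream_pot_b"]:
        for o in cut_out(n,p)[:2]:
            P,U,V=cloud(p,o["region"])
            print(n,round(o["score"],2),np.round(o["bbox"]),len(P),"med",np.round(np.median(P,0),3),"lo",np.round(np.percentile(P,3,0),3),"hi",np.round(np.percentile(P,97,0),3))
E
```

```text
{'clock': np.float64(0.0), 'joint_positions': array([ 1.0545,  0.5285,  1.4339, -0.    ,  1.1814, -0.1785]), 'qvel': array([ 0.0007,  0.0021, -0.0006,  0.0005, -0.0015, -0.0004]), 'effort': array([ 6.00000e-04, -4.42357e+01, -1.78028e+01, -3.00000e-04,
        8.60000e-03, -0.00000e+00]), 'eef_pos': array([0.2067, 0.5891, 0.2303]), 'tool_rot': array([-4.000e-04,  1.681e-01,  9.858e-01, -1.000e-03]), 'wrist_force': array([-0.3194,  0.5199,  0.1615]), 'moment': array([-0.0175, -0.0482,  0.0054]), 'grip_width': np.float64(0.0855)}
['Unreachable', 'close_job', 'cut_out', 'grab_frame', 'sense', 'spot_in', 'tcp_to_grasp']
0.0187
top cam at [ 0.25442575 -0.09037546  1.4970773 ] -0.01989869843915674
paddle 0.78 [345. 221.  59.  20.] 589 med [ 0.422 -0.27   0.029] lo [ 0.401 -0.328 -0.003] hi [ 0.44  -0.166  0.042]
paddle 0.7 [144. 191.  21.  18.] 273 med [0.498 0.377 0.027] lo [ 0.476  0.355 -0.001] hi [0.525 0.41  0.035]
rack 0.71 [189. 225.  45.  38.] 1056 med [0.403 0.218 0.009] lo [0.361 0.166 0.001] hi [0.447 0.271 0.144]
cotton_pads 0.59 [271. 189.  20.  22.] 308 med [ 0.514 -0.015  0.
[... 241 characters left out ...]
.476 0.354 0.003] hi [0.525 0.402 0.035]
cream_pot_b 0.87 [436. 229.  24.  18.] 369 med [ 0.399 -0.514  0.037] lo [ 0.372 -0.545 -0.001] hi [ 0.427 -0.492  0.043]
cream_pot_b 0.53 [272. 190.  18.  19.] 285 med [ 0.514 -0.016  0.04 ] lo [ 0.49  -0.04   0.019] hi [0.542 0.007 0.047]
scene cam at [-0.12883473  1.21532341  1.21608644] -0.03630019599157745
strip_roll 0.59 [306. 168.   7.  17.] 142 med [ 0.489 -0.471  0.064] lo [ 0.468 -0.514  0.019] hi [ 0.51  -0.455  0.074]
timer 0.57 [190. 321.  20.  14.] 262 med [0.493 0.391 0.026] lo [0.473 0.364 0.005] hi [0.517 0.407 0.036]
cream_pot_b 0.22 [306. 168.  17.  18.] 187 med [ 0.487 -0.468  0.064] lo [ 0.155 -0.517  0.012] hi [0.511 0.42  0.66 ]
```

View pics/top0.png

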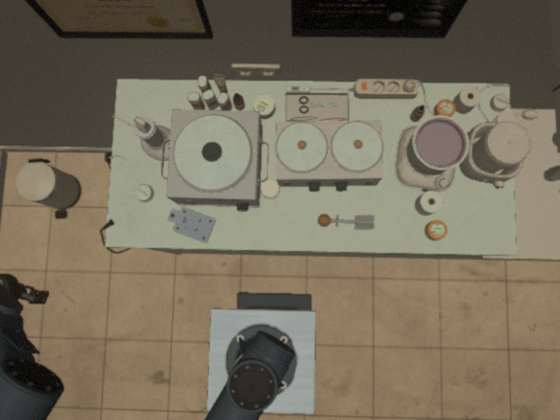

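View pics/scene0.png

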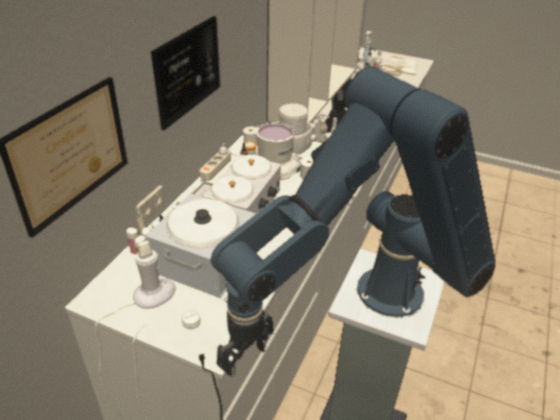

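The top view shows the paddle with its ball at about (324,220) and vanes at (365,222). The rack is at about (190,225), turned in yaw. I'll work out their geometry from the depth data.

```bash
python3 - <<'E'
from h import *
p=grab_frame("top")
P,U,V=cloud(p)
def box(x0,x1,y0,y1,z0,z1): return P[(P[:,0]>x0)&(P[:,0]<x1)&(P[:,1]>y0)&(P[:,1]<y1)&(P[:,2]>z0)&(P[:,2]<z1)]
f=box(.33,.48,.13,.31,.12,.16); print("fork pts",len(f)); print(np.round(f[np.argsort(f[:,0])],3).tolist())
# foot: region of mask
o=cut_out("rack",p)[0]["region"]
Q,u,v=cloud(p,o); q=Q[(Q[:,2]<.03)]
r=cv2.minAreaRect(q[:,:2].astype(np.float32)*1000); print("foot rect",r, cv2.boxPoints(r).round())
t=box(.33,.5,-.4,-.1,.3*.05,.06); print("paddle",len(t))
b=t[t[:,1]>-.19]; print("ball",b.mean(0),len(b),b[:,2].max())
l=cv2.fitLine(t[:,:2].astype(np.float32),cv2.DIST_L2,0,.01,.01).ravel();print(l)
w=P[(abs(P[:,0]-.42)<.03)&(abs(P[:,1]+.05)<.04)]; print("table z",np.median(w[:,2]))
im=p["image"]
a=cv2.resize(im[195:260,155:225],None,fx=7,fy=7,interpolation=cv2.INTER_CUBIC)
c=cv2.resize(im[195:245,310:385],None,fx=5,fy=5,interpolation=cv2.INTER_CUBIC)
out=np.zeros((600,800,3),np.uint8); a=a[:600,:420]; c=c[:, :370];out[:a.shape[0],:420]=a;out[:c.shape[0],425:425+c.shape[1]]=c
cv2.imwrite("pics/crop1.png",out[:460,:,::-1])
E
```

```text
fork pts 388
[[0.375, 0.186, 0.149], [0.376, 0.185, 0.139], [0.376, 0.192, 0.136], [0.378, 0.19, 0.145], [0.378, 0.187, 0.145], [0.378, 0.196, 0.141], [0.378, 0.194, 0.141], [0.378, 0.185, 0.139], [0.38, 0.189, 0.149], [0.38, 0.187, 0.148], [0.381, 0.184, 0.146], [0.381, 0.205, 0.14], [0.381, 0.199, 0.141], [0.381, 0.197, 0.14], [0.381, 0.194, 0.137], [0.381, 0.204, 0.135], [0.382, 0.183, 0.136], [0.383, 0.207, 0.146], [0.383, 0.19, 0.147], [0.384, 0.205, 0.141], [0.384, 0.188, 0.144], [0.384, 0.211, 0.139], [0.384, 0.203, 0.138], [0.384, 0.2, 0.138], [0.384, 0.197, 0.138], [0.384, 0.195, 0.138], [0.384, 0.216, 0.131], [0.386, 0.217, 0.141], [0.386, 0.214, 0.142], [0.386, 0.211, 0.141], [0.386, 0.22, 0.139], [0.386, 0.209, 0.14], [0.387, 0.2, 0.14], [0.387, 0.206, 0.137], [0.387, 0.203, 0.137], [0.387, 0.198, 0.138], [0.389, 0.228, 0.143], [0.389, 0.223, 0.14], [0.389, 0.211, 0.14], [0.389, 0.22, 0.138], [0.389, 0.214, 0.139], [0.389, 0.217, 0.139], [0.389, 0.226, 0.137], [0.39, 0.206, 0.137], [0.39, 0.21, 0.134], [0.391, 0.219, 0.144], [0.391, 0.225, 0.143], [0.391, 0.228, 0.142], [
[... 7350 characters left out ...]
34, 0.135], [0.467, 0.256, 0.15], [0.467, 0.175, 0.141], [0.467, 0.228, 0.135], [0.467, 0.259, 0.149], [0.467, 0.267, 0.13], [0.467, 0.249, 0.132], [0.467, 0.255, 0.131], [0.467, 0.202, 0.137], [0.467, 0.258, 0.129], [0.467, 0.246, 0.13], [0.467, 0.251, 0.147], [0.467, 0.232, 0.131], [0.467, 0.263, 0.145], [0.468, 0.244, 0.128], [0.468, 0.265, 0.125], [0.468, 0.263, 0.123]]
foot rect ((404.33074951171875, 220.18447875976562), (117.47206115722656, 79.7022933959961), 71.55940246582031) [[348. 177.]
 [424. 152.]
 [461. 263.]
 [385. 289.]]
paddle 477
ball [ 0.4231754  -0.17696583  0.03353677] 106 0.04534885964382204
[ 0.01480545  0.9998904   0.422107   -0.25418338]
table z -0.0002498304941452273
```

View pics/crop1.png

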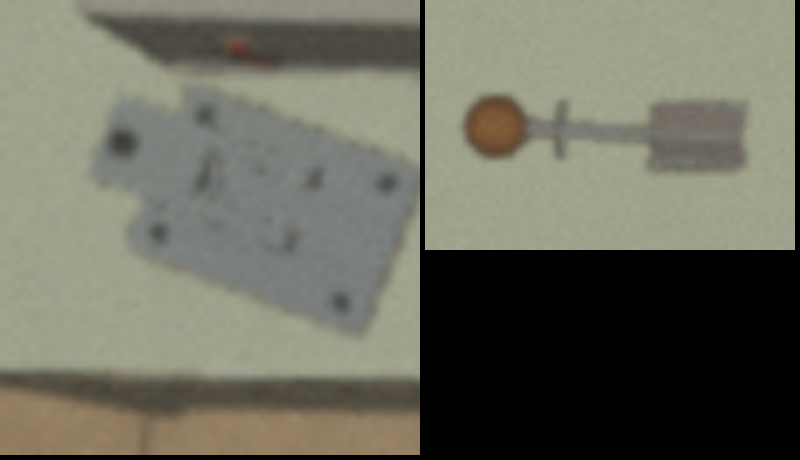

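The crop shows the rack foot with its fork opening towards -y (slightly -x), post at the +y end, and the ball at the left end of the paddle. Rack yaw is about 72° and the seat is near (0.40, 0.21). I'll move to a midway viewpoint, turning the jaws to point along world x.

Emit:
{"method": "move_arm", "body": {
  "series": [
    [85, -38, -42, -8, 8],
    [85, -75, -84, -16, 16],
    [85, -112, -126, -24, 24],
    [85, -150, -168, -32, 32],
    [85, -187, -210, -40, 40],
    [85, -225, -252, -48, 48],
    [85, -262, -295, -56, 56],
    [85, -300, -337, -64, 64],
    [85, -337, -379, -70, 71],
    [85, -337, -379, -70, 71]
  ],
  "newtons": 60
}}

```text
clock: 2.05
eef_pos: [0.4017, 0.1172, 0.3021]
tool_rot: [0.001, 0.712, 0.702, 0.001]
wrist_force: [-0.6, 0.6, -0.7]
grip_width: 0.0847
```

```bash
cat >> h.py <<'E'
from scipy.spatial.transform import Rotation as Ro
def pose():
    s=sense();q=s["tool_rot"];return s["eef_pos"],Ro.from_quat([q[1],q[2],q[3],q[0]]).as_matrix()
def togo(target,yaw=None):
    "shift in tool mm, twist deg for world TCP target and jaw yaw"
    e,R=pose();d=R.T@(np.array(target)-e)*1000
    tw=None
    if yaw is not None:
        cur=np.arctan2(R[1,1],R[0,1]); tw=-np.degrees((yaw-cur+np.pi/2)%np.pi-np.pi/2)
    return np.round(d,1),tw
E
python3 - <<'E'
from h import *
e,R=pose();print(e.round(4),R.round(3).tolist(),sense()["joint_positions"].round(3))
p=grab_frame("wrist");save(p,"w1");print("cam",-p["R"].T@p["t"],p["R"][2])
for n in ["rack","paddle"]:
    for o in cut_out(n,p)[:2]: 
        P,_,_=cloud(p,o["region"]);print(n,o["score"],o["bbox"],np.median(P,0))
print(togo([.422,-.177,.20],0))
E
```

```text
[0.4017 0.1172 0.3021] [[0.013, 1.0, 0.003], [1.0, -0.013, -0.001], [-0.001, 0.003, -1.0]] [ 1.600e-02  1.470e-01  1.822e+00 -1.000e-03  1.170e+00  3.000e-02]
cam [0.40217386 0.19391496 0.4453337 ] [-4.84085733e-04 -2.98062277e-01 -9.54546303e-01]
rack 0.76 [280.4, 81.2, 81.4, 127.4] [0.40669273 0.22585243 0.13908817]
paddle 0.91 [295.2, 355.0, 25.7, 35.3] [ 0.42306053 -0.17184418  0.03000645]
(array([-297.7,   25. ,  101. ]), np.float64(-0.3338389685347411))
```

View pics/w1.png

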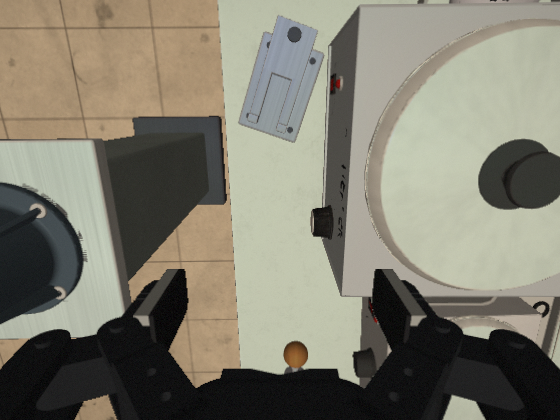

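The wrist view shows the whole fork: slot at about (272,100), open end down at (265,130), post screw at (294,34). The ball is at (295,354). I'll fit the fork from the depth data before moving on.

```bash
python3 - <<'E'
from h import *
from scipy.optimize import differential_evolution as DE
p=grab_frame("wrist")
P,U,V=cloud(p); c=-p["R"].T@p["t"]
m=(U>225)&(U<330)&(V>0)&(V<160)
Q=P[m]; hi=(Q[:,2]>.1); 
G=c+(Q-c)*((.14-c[2])/(Q[:,2]-c[2]))[:,None]   # ray hit on fork plane
G=G[:,:2]*1000
k=(abs(G[:,0]-405)<70)&(abs(G[:,1]-220)<75)&(G[:,0]<440+0*G[:,1]); G,hi=G[k],hi[k]
print(len(G),hi.sum())
def f(a,ret=False):
    x,y,t,b=a; d=G-[x,y]; X=d@[np.cos(t),np.sin(t)];Y=d@[-np.sin(t),np.cos(t)]
    i=(X>-34)&(X<b)&(abs(Y)<18)&~((X<11)&(abs(Y)<9))
    return np.mean(i!=hi)
for s in (0,1):
    r=DE(f,[(380,420),(195,230),(1,1.5),(40,75)],seed=s,popsize=25,tol=1e-6,maxiter=200);print(r.x.round(3),r.fun)
fk=P[(P[:,2]>.13)&(P[:,2]<.155)&(abs(P[:,0]-.40)<.04)&(abs(P[:,1]-.225)<.05)];print("fork z med",np.median(fk[:,2]))
h=P[(P[:,0]>.44)&(P[:,0]<.52)&(P[:,1]>.05)&(P[:,1]<.3)];print("heater zmax",np.percentile(h[:,2],99),"x front at z>.08",np.percentile(h[h[:,2]>.08][:,0],1))
o=cut_out("paddle",p)[0]; B,_,_=cloud(p,o["region"]); print("ball pts lo/hi",np.percentile(B,[2,98],axis=0).round(4).tolist())
E
```

```text
15853 3419
[401.378 212.607   1.24   55.548] 0.003153977165205324
[401.376 212.606   1.24   55.554] 0.003153977165205324
fork z med 0.14072074742655696
heater zmax 0.38603828108586985 x front at z>.08 0.4409881528599283
ball pts lo/hi [[0.4061, -0.2169, 0.0001], [0.441, -0.1597, 0.0403]]
```

Emit:
{"method": "move_arm", "body": {
  "series": [
    [85, -40, 3, 10, 0],
    [85, -80, 6, 20, 0],
    [85, -120, 9, 30, 0],
    [85, -160, 13, 40, 0],
    [85, -200, 17, 50, 0],
    [85, -230, 20, 60, 0],
    [85, -260, 24, 80, 0],
    [85, -260, 24, 90, 0],
    [85, -260, 24, 90, 0],
    [85, -260, 24, 90, 0]
  ]
}}

```text
clock: 3.55
eef_pos: [0.4218, -0.1383, 0.2116]
tool_rot: [-0.0, 0.709, 0.706, 0.0]
wrist_force: [0.3, -0.1, 0.2]
grip_width: 0.0848
```

```bash
python3 - <<'E'
from h import *
p=grab_frame("wrist");save(p,"w2");print(pose()[0])
o=cut_out("paddle",p)
for q in o[:2]: print(q["score"],q["bbox"])
B,U,V=cloud(p,o[0]["region"])
k=B[:,2]>.008; B=B[k]
# ball: orange pixels
c=p["image"][V[k],U[k]].astype(int); b=B[(c[:,0]-c[:,2]>50)]
from scipy.optimize import least_squares as LS
r=LS(lambda a:np.linalg.norm(b-a,axis=1)-.02,b.mean(0)-[0,0,.01],loss="soft_l1",f_scale=.002);print("ball",r.x.round(4),len(b),abs(r.fun).mean())
s=B[~(c[:,0]-c[:,2]>50)];print("rest",len(s),s.mean(0).round(4),s.min(0).round(3),s.max(0).round(3))
print(cv2.fitLine(B[:,:2].astype(np.float32),cv2.DIST_L2,0,.01,.01).ravel())
E
```

```text
[ 0.42200045 -0.13858223  0.21182986]
0.71 [279.8, 277.2, 43.6, 147.8]
ball [ 0.4243 -0.1803  0.0204] 931 0.0004044669543357968
rest 2416 [ 0.4215 -0.2713  0.0295] [ 0.401 -0.33   0.008] [ 0.443 -0.161  0.042]
[ 0.02938999  0.99956805  0.42220828 -0.24463138]
```

View pics/w2.png

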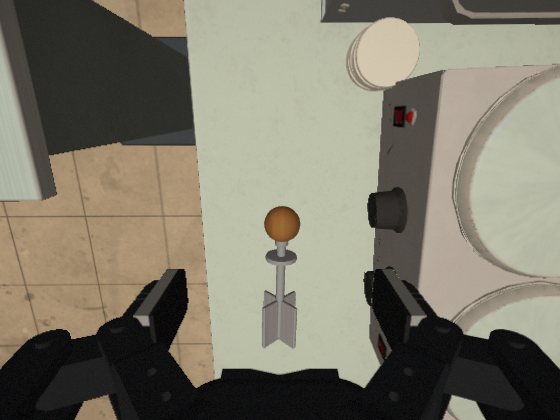

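The ball is at (282,223) and the paddle runs straight down the picture. A heater dial at (387,210) is close on the right, so I need to check how much room the fingers have.

```bash
python3 - <<'E'
from h import *
p=grab_frame("wrist");P,U,V=cloud(p)
for y in np.arange(-.26,-.08,.01):
    q=P[(abs(P[:,1]-y)<.005)&(P[:,0]>.43)&(P[:,0]<.56)]
    o=[]
    for z0,z1 in((.015,.04),(.04,.07),(.07,.1),(.1,.3)):
        s=q[(q[:,2]>z0)&(q[:,2]<z1)]; o.append((round(float(np.percentile(s[:,0],2)),3),len(s)) if len(s)>3 else None)
    print(round(y,2),o)
print(togo([.424,-.180,.10],0.0))
E
```

```text
-0.26 [None, None, None, None]
-0.25 [None, None, None, None]
-0.24 [(0.533, 6), (0.508, 6), (0.507, 41), None]
-0.23 [(0.532, 37), (0.507, 25), (0.507, 60), None]
-0.22 [(0.43, 155), (0.506, 43), (0.507, 62), (0.548, 120)]
-0.21 [(0.532, 58), (0.527, 74), (0.507, 137), (0.54, 245)]
-0.2 [(0.431, 70), (0.531, 90), (0.531, 124), (0.531, 464)]
-0.19 [(0.43, 114), (0.531, 98), (0.531, 124), (0.531, 593)]
-0.18 [(0.43, 126), (0.43, 93), (0.531, 127), (0.531, 621)]
-0.17 [(0.43, 122), (0.531, 19), (0.53, 110), (0.53, 648)]
-0.16 [(0.43, 33), (0.505, 5), (0.505, 267), (0.53, 667)]
-0.15 [None, (0.505, 28), (0.505, 416), (0.464, 1852)]
-0.14 [(0.53, 50), (0.505, 24), (0.504, 485), (0.464, 3709)]
-0.13 [(0.529, 73), (0.529, 77), (0.505, 442), (0.431, 11876)]
-0.12 [(0.529, 79), (0.529, 116), (0.529, 153), (0.442, 4233)]
-0.11 [(0.528, 77), (0.529, 117), (0.529, 168), (0.529, 1032)]
-0.1 [(0.528, 80), (0.528, 123), (0.528, 166), (0.528, 1113)]
-0.09 [(0.528, 81), (0.528, 125), (0.528, 174), (0.528, 1152)]
(array([-40.9,   2. , 111.9]), np.float64(-0.2716520815310653))
```

Emit:
{"method": "move_arm", "body": {
  "series": [
    [85, -10, 1, 40, 0.5],
    [85, -25, 2, 85, 1],
    [85, -42, 2, 125, 1.4],
    [85, -42, 2, 155, 1.4],
    [85, -42, 2, 180, 1.4],
    [85, -42, 2, 195, 1.4],
    [85, -42, 2, 205, 1.4],
    [85, -42, 2, 209, 1.4],
    [85, -42, 2, 209, 1.4],
    [85, -42, 2, 209, 1.4]
  ]
}}

```text
clock: 4.95
eef_pos: [0.4239, -0.182, 0.0029]
tool_rot: [0.001, 0.718, 0.696, 0.0]
wrist_force: [0.6, -0.7, 0.6]
grip_width: 0.085
```

Emit:
{"method": "move_arm", "body": {
  "series": [
    [30, 0, 0, 0, 0],
    [30, 0, 0, 0, 0],
    [30, 0, 0, 0, 0],
    [30, 0, 0, 0, 0],
    [30, 0, 0, 0, 0],
    [30, 0, 0, 0, 0],
    [30, 0, 0, 0, 0],
    [30, 0, 0, 0, 0],
    [30, 0, 0, 0, 0],
    [30, 0, 0, 0, 0]
  ],
  "newtons": 80
}}

```text
clock: 6.2
eef_pos: [0.4236, -0.1818, 0.0029]
tool_rot: [0.0, 0.718, 0.696, -0.0]
wrist_force: [-0.6, 0.8, 5.7]
grip_width: 0.0368
```

Emit:
{"method": "move_arm", "body": {
  "series": [
    [30, 0, 0, -5, 0],
    [30, 0, 0, -15, 0],
    [30, 0, 0, -35, 0],
    [30, 0, 0, -65, 0],
    [30, 0, 0, -100, 0],
    [30, 0, 0, -135, 0],
    [30, 0, 0, -170, 0],
    [30, 0, 0, -200, 0],
    [30, 0, 0, -220, 0],
    [30, 0, 0, -220, 0]
  ]
}}

```text
clock: 7.45
eef_pos: [0.4239, -0.1818, 0.2237]
tool_rot: [0.002, 0.718, 0.696, 0.0]
wrist_force: [-0.6, -0.5, -2.4]
grip_width: 0.0368
```

```bash
cat >> h.py <<'E'
def look(n=None,cam="wrist"):
    p=grab_frame(cam); s=sense()
    if n: save(p,n)
    print("t",s["clock"],"w",s["grip_width"],"F",s["wrist_force"].round(2),"M",s["moment"].round(3),"tcp",s["eef_pos"].round(4))
    e=s["eef_pos"]
    for q in cut_out("paddle",p)[:2]:
        B,U,V=cloud(p,q["region"]); print(cam,round(q["score"],2),np.round(q["bbox"]),len(B),"rel lo/med/hi mm",(np.percentile(B,[3,50,97],axis=0)*1000-e*1000).round(0).tolist())
    return p
E
python3 -c "
from h import *
look('w3'); look('s3','scene'); look('t3','top')"
```

```text
t 7.5 w 0.036878212775642086 F [-0.8  -0.08 -1.8 ] M [ 0.245  0.047 -0.01 ] tcp [ 0.4232 -0.1813  0.2226]
wrist 0.6 [281. 309.  88. 134.] 8795 rel lo/med/hi mm [[-15.0, -37.0, 9.0], [1.0, 4.0, 29.0], [16.0, 20.0, 38.0]]
t 7.6 w 0.03687395857923221 F [-0.33 -0.47 -2.42] M [0.237 0.02  0.012] tcp [ 0.4226 -0.181   0.2214]
scene 0.57 [298. 163.  19.  20.] 127 rel lo/med/hi mm [[-16.0, -101.0, 7.0], [-2.0, 10.0, 22.0], [15.0, 24.0, 36.0]]
t 7.7 w 0.036577533293255395 F [-0.98  0.08 -2.98] M [ 0.153 -0.039  0.033] tcp [ 0.4228 -0.1811  0.2212]
top 0.83 [375. 212.  28.  22.] 354 rel lo/med/hi mm [[-22.0, -147.0, -5.0], [-4.0, -121.0, 22.0], [14.0, -95.0, 32.0]]
top 0.17 [437. 231.  24.  21.] 380 rel lo/med/hi mm [[-51.0, -366.0, -221.0], [-24.0, -335.0, -185.0], [3.0, -311.0, -178.0]]
```

View pics/w3.png

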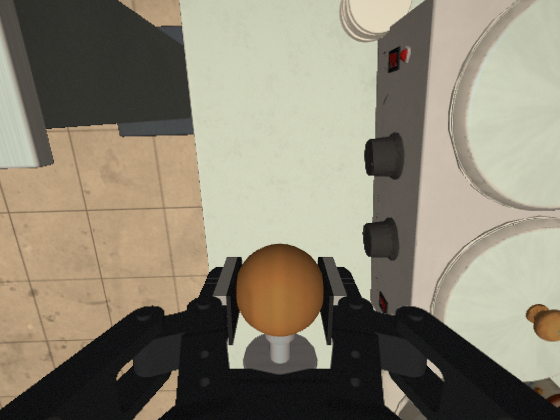

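The paddle is held firmly and still level, with the ball between the pads at (280,290). Now I'll ease the grip in steps, using the wrist moment (0.24 N·m when level, about 0 when plumb) to judge the swing.

Emit:
{"method": "move_arm", "body": {
  "series": [
    [30, 0, 0, 0, 0],
    [30, 0, 0, 0, 0],
    [30, 0, 0, 0, 0],
    [30, 0, 0, 0, 0],
    [30, 0, 0, 0, 0],
    [30, 0, 0, 0, 0],
    [30, 0, 0, 0, 0],
    [30, 0, 0, 0, 0],
    [30, 0, 0, 0, 0],
    [30, 0, 0, 0, 0]
  ],
  "newtons": 40
}}

```text
clock: 9.0
eef_pos: [0.4236, -0.1818, 0.2223]
tool_rot: [-0.0, 0.718, 0.696, 0.0]
wrist_force: [-0.4, -0.6, -1.7]
grip_width: 0.0371
```

```bash
python3 -c "
from h import *
look(); look(None,'top')"
```

```text
t 9.05 w 0.03693359075255589 F [ 0.14 -0.43 -1.73] M [ 0.234 -0.044  0.013] tcp [ 0.4236 -0.1818  0.2223]
wrist 0.57 [279. 311.  85. 136.] 8754 rel lo/med/hi mm [[-16.0, -36.0, 8.0], [-0.0, 5.0, 28.0], [16.0, 20.0, 37.0]]
t 9.15 w 0.03704212658534495 F [-0.57  0.2  -2.67] M [ 0.235  0.    -0.004] tcp [ 0.4236 -0.1817  0.2223]
top 0.71 [376. 212.  26.  21.] 357 rel lo/med/hi mm [[-22.0, -147.0, -4.0], [-3.0, -120.0, 22.0], [16.0, -95.0, 33.0]]
```

Emit:
{"method": "move_arm", "body": {
  "series": [
    [30, 0, 0, 0, 0],
    [30, 0, 0, 0, 0],
    [30, 0, 0, 0, 0],
    [30, 0, 0, 0, 0],
    [30, 0, 0, 0, 0],
    [30, 0, 0, 0, 0],
    [30, 0, 0, 0, 0],
    [30, 0, 0, 0, 0],
    [30, 0, 0, 0, 0],
    [30, 0, 0, 0, 0]
  ],
  "newtons": 26
}}

```text
clock: 10.45
eef_pos: [0.4236, -0.1817, 0.2223]
tool_rot: [0.0, 0.718, 0.696, 0.0]
wrist_force: [-0.1, 0.6, -2.0]
grip_width: 0.0369
```

```bash
python3 -c "
from h import *
look(); look(None,'top')"
```

```text
t 10.5 w 0.03655924076669113 F [-0.07 -0.26 -1.78] M [ 0.204 -0.02  -0.017] tcp [ 0.4236 -0.1818  0.2223]
wrist 0.62 [279. 308.  86. 132.] 8746 rel lo/med/hi mm [[-16.0, -36.0, 8.0], [-0.0, 5.0, 28.0], [15.0, 20.0, 37.0]]
t 10.6 w 0.03681876525517034 F [-0.5   0.4  -2.78] M [0.218 0.028 0.007] tcp [ 0.4236 -0.1818  0.2223]
top 0.57 [376. 212.  22.  22.] 363 rel lo/med/hi mm [[-22.0, -148.0, -6.0], [-3.0, -121.0, 22.0], [16.0, -95.0, 33.0]]
```

Emit:
{"method": "move_arm", "body": {
  "series": [
    [30, 0, 0, 0, 0],
    [30, 0, 0, 0, 0],
    [30, 0, 0, 0, 0],
    [30, 0, 0, 0, 0],
    [30, 0, 0, 0, 0],
    [30, 0, 0, 0, 0],
    [30, 0, 0, 0, 0],
    [30, 0, 0, 0, 0],
    [30, 0, 0, 0, 0],
    [30, 0, 0, 0, 0]
  ],
  "newtons": 20
}}

```text
clock: 11.9
eef_pos: [0.4236, -0.1818, 0.2223]
tool_rot: [0.0, 0.718, 0.696, -0.0]
wrist_force: [0.3, 0.2, -2.0]
grip_width: 0.0372
```

```bash
python3 -c "
from h import *
look(None,'top'); print([round(sense()['grip_width']*1000,2) for _ in range(3) if grab_frame('top')])"
```

```text
t 11.95 w 0.03669543462637258 F [-1.2  -0.1  -2.61] M [ 0.203  0.027 -0.005] tcp [ 0.4236 -0.1818  0.2223]
top 0.68 [374. 212.  30.  22.] 380 rel lo/med/hi mm [[-22.0, -149.0, -8.0], [-3.0, -121.0, 22.0], [17.0, -93.0, 33.0]]
[36.53, 36.96, 36.34]
```

Emit:
{"method": "move_arm", "body": {
  "series": [
    [32, 0, 0, 0, 0],
    [32, 0, 0, 0, 0],
    [33, 0, 0, 0, 0],
    [33, 0, 0, 0, 0],
    [34, 0, 0, 0, 0],
    [34, 0, 0, 0, 0],
    [35, 0, 0, 0, 0],
    [35, 0, 0, 0, 0],
    [35, 0, 0, 0, 0],
    [35, 0, 0, 0, 0]
  ]
}}

```text
clock: 13.4
eef_pos: [0.4236, -0.1817, 0.2223]
tool_rot: [-0.0, 0.718, 0.696, -0.0]
wrist_force: [0.3, -0.2, -1.4]
grip_width: 0.0369
```

```bash
python3 -c "
from h import *
look(None,'top'); print([(round(sense()['grip_width']*1000,2),sense()['moment'][0].round(3)) for _ in range(3) if grab_frame('top')])"
```

```text
t 13.45 w 0.0369809848176318 F [ 0.11 -0.28 -2.68] M [ 0.256  0.049 -0.005] tcp [ 0.4236 -0.1818  0.2223]
top 0.64 [375. 213.  29.  20.] 363 rel lo/med/hi mm [[-22.0, -146.0, -4.0], [-4.0, -120.0, 22.0], [15.0, -94.0, 33.0]]
[(36.7, np.float64(0.203)), (36.47, np.float64(0.199)), (36.96, np.float64(0.216))]
```

Emit:
{"method": "move_arm", "body": {
  "series": [
    [35.5, 0, 0, 0, 0],
    [35.5, 0, 0, 0, 0],
    [36, 0, 0, 0, 0],
    [36, 0, 0, 0, 0],
    [36.3, 0, 0, 0, 0],
    [36.3, 0, 0, 0, 0],
    [36.5, 0, 0, 0, 0],
    [36.5, 0, 0, 0, 0],
    [36.5, 0, 0, 0, 0],
    [36.5, 0, 0, 0, 0]
  ]
}}

```text
clock: 14.9
eef_pos: [0.4236, -0.1818, 0.2223]
tool_rot: [-0.0, 0.718, 0.696, -0.0]
wrist_force: [-0.2, -0.2, -2.6]
grip_width: 0.0367
```

```bash
python3 -c "
from h import *
look(None,'top'); print([(round(sense()['grip_width']*1000,2),sense()['moment'][0].round(3)) for _ in range(3) if grab_frame('top')])"
```

```text
t 14.95 w 0.03658805861415323 F [ 1.11 -0.09 -2.92] M [ 0.241 -0.008 -0.01 ] tcp [ 0.4236 -0.1818  0.2223]
top 0.93 [376. 214.  22.  20.] 351 rel lo/med/hi mm [[-22.0, -147.0, -4.0], [-3.0, -121.0, 23.0], [15.0, -94.0, 33.0]]
[(36.5, np.float64(0.171)), (36.8, np.float64(0.228)), (36.85, np.float64(0.242))]
```

Emit:
{"method": "move_arm", "body": {
  "series": [
    [36.7, 0, 0, 0, 0],
    [36.7, 0, 0, 0, 0],
    [36.9, 0, 0, 0, 0],
    [36.9, 0, 0, 0, 0],
    [37.1, 0, 0, 0, 0],
    [37.1, 0, 0, 0, 0],
    [37.2, 0, 0, 0, 0],
    [37.2, 0, 0, 0, 0],
    [37.2, 0, 0, 0, 0],
    [37.2, 0, 0, 0, 0]
  ]
}}

```text
clock: 16.4
eef_pos: [0.4236, -0.1817, 0.2223]
tool_rot: [0.0, 0.718, 0.696, -0.0]
wrist_force: [0.4, -0.0, -2.8]
grip_width: 0.037
```

```bash
python3 -c "
from h import *
look(None,'top'); print([(round(sense()['grip_width']*1000,2),sense()['moment'][0].round(3)) for _ in range(3) if grab_frame('top')])"
```

```text
t 16.45 w 0.03729760492716941 F [-0.62 -1.09 -2.21] M [0.209 0.009 0.002] tcp [ 0.4236 -0.1818  0.2223]
top 0.85 [374. 215.  24.  16.] 342 rel lo/med/hi mm [[-22.0, -147.0, -10.0], [-3.0, -120.0, 20.0], [13.0, -95.0, 30.0]]
[(37.95, np.float64(0.206)), (37.55, np.float64(0.204)), (37.41, np.float64(0.23))]
```

Emit:
{"method": "move_arm", "body": {
  "series": [
    [37.3, 0, 0, 0, 0],
    [37.3, 0, 0, 0, 0],
    [37.4, 0, 0, 0, 0],
    [37.4, 0, 0, 0, 0],
    [37.5, 0, 0, 0, 0],
    [37.5, 0, 0, 0, 0],
    [37.6, 0, 0, 0, 0],
    [37.6, 0, 0, 0, 0],
    [37.7, 0, 0, 0, 0],
    [37.7, 0, 0, 0, 0]
  ]
}}

```text
clock: 17.9
eef_pos: [0.4236, -0.1818, 0.2223]
tool_rot: [0.0, 0.718, 0.696, -0.0]
wrist_force: [0.8, -0.8, -2.8]
grip_width: 0.038
```

```bash
python3 -c "
from h import *
look(None,'top'); look(); print([(round(sense()['grip_width']*1000,2),sense()['moment'][0].round(3)) for _ in range(2) if grab_frame('top')])"
```

```text
t 17.95 w 0.03796124657661338 F [-0.33 -1.18 -2.42] M [ 0.204 -0.023  0.004] tcp [ 0.4236 -0.1818  0.2224]
top 0.6 [372. 214.  22.  21.] 324 rel lo/med/hi mm [[-22.0, -144.0, -37.0], [-4.0, -117.0, -7.0], [15.0, -90.0, 6.0]]
t 18.05 w 0.03783099462658386 F [-0.11  0.04 -2.38] M [ 0.222 -0.025  0.023] tcp [ 0.4236 -0.1818  0.2223]
wrist 0.72 [279. 310.  89. 135.] 8854 rel lo/med/hi mm [[-17.0, -96.0, -47.0], [-0.0, 6.0, 28.0], [16.0, 22.0, 37.0]]
[(37.86, np.float64(0.272)), (38.11, np.float64(0.234))]
```

Emit:
{"method": "move_arm", "body": {
  "series": [
    [37.8, 0, 0, 0, 0],
    [37.8, 0, 0, 0, 0],
    [37.9, 0, 0, 0, 0],
    [37.9, 0, 0, 0, 0],
    [38.0, 0, 0, 0, 0],
    [38.0, 0, 0, 0, 0],
    [38.1, 0, 0, 0, 0],
    [38.1, 0, 0, 0, 0],
    [38.1, 0, 0, 0, 0],
    [38.1, 0, 0, 0, 0]
  ]
}}

```text
clock: 19.45
eef_pos: [0.4236, -0.1817, 0.2223]
tool_rot: [-0.0, 0.718, 0.696, -0.0]
wrist_force: [0.4, 0.0, -2.2]
grip_width: 0.0384
```

```bash
python3 -c "
from h import *
look(None,'top'); look(); print([(round(sense()['grip_width']*1000,2),sense()['moment'][0].round(3)) for _ in range(2) if grab_frame('top')])"
```

```text
t 19.5 w 0.03827883270004214 F [ 0.3  -0.5  -2.44] M [ 0.113  0.041 -0.041] tcp [ 0.4236 -0.1818  0.2223]
top 0.48 [357. 221.   5.   2.] 4 rel lo/med/hi mm [[-20.0, -85.0, -89.0], [-18.0, -84.0, -85.0], [-16.0, -81.0, -76.0]]
t 19.6 w 0.03780203862335908 F [-0.39  0.44 -2.29] M [0.098 0.004 0.053] tcp [ 0.4236 -0.1818  0.2223]
wrist 0.91 [280. 283.  93.  97.] 6558 rel lo/med/hi mm [[-16.0, -6.0, 16.0], [0.0, 12.0, 31.0], [16.0, 24.0, 36.0]]
[(38.3, np.float64(0.094)), (38.39, np.float64(0.071))]
```

Emit:
{"method": "move_arm", "body": {
  "series": [
    [38.2, 0, 0, 0, 0],
    [38.2, 0, 0, 0, 0],
    [38.2, 0, 0, 0, 0],
    [38.3, 0, 0, 0, 0],
    [38.3, 0, 0, 0, 0],
    [38.3, 0, 0, 0, 0],
    [38.35, 0, 0, 0, 0],
    [38.35, 0, 0, 0, 0],
    [38.35, 0, 0, 0, 0],
    [38.35, 0, 0, 0, 0]
  ]
}}

```text
clock: 21.0
eef_pos: [0.4236, -0.1818, 0.2223]
tool_rot: [0.0, 0.718, 0.696, -0.0]
wrist_force: [0.7, -0.5, -2.7]
grip_width: 0.0385
```

```bash
cat >> h.py <<'E'
def stat(n=6):
    w,m,f=[],[],[]
    for _ in range(n):
        p=grab_frame("wrist"); s=sense(); w.append(s["grip_width"]*1000); m.append(s["moment"]); f.append(s["wrist_force"])
    print("t",s["clock"],"w",np.mean(w).round(2),"M",np.mean(m,0).round(3),"F",np.mean(f,0).round(2),"tcp",s["eef_pos"].round(4))
    return p
E
python3 -c "
from h import *
save(stat(),'w4'); look('s4','scene')"
```

```text
t 21.3 w 38.36 M [ 0.061  0.004 -0.012] F [ 0.01  0.23 -2.33] tcp [ 0.4236 -0.1817  0.2223]
t 21.35 w 0.03835044789170506 F [ 0.14 -0.82 -2.9 ] M [ 0.102 -0.043  0.017] tcp [ 0.4236 -0.1817  0.2223]
scene 0.87 [295. 179.  19.  26.] 279 rel lo/med/hi mm [[-19.0, -240.0, -223.0], [-4.0, -23.0, -61.0], [81.0, 26.0, 33.0]]
```

Emit:
{"method": "move_arm", "body": {
  "series": [
    [38.4, 0, 0, 0, 0],
    [38.4, 0, 0, 0, 0],
    [38.4, 0, 0, 0, 0],
    [38.45, 0, 0, 0, 0],
    [38.45, 0, 0, 0, 0],
    [38.45, 0, 0, 0, 0],
    [38.5, 0, 0, 0, 0],
    [38.5, 0, 0, 0, 0],
    [38.5, 0, 0, 0, 0],
    [38.5, 0, 0, 0, 0]
  ]
}}

```text
clock: 22.65
eef_pos: [0.4236, -0.1818, 0.2223]
tool_rot: [0.0, 0.718, 0.696, -0.0]
wrist_force: [0.8, 0.5, -3.3]
grip_width: 0.0386
```

```bash
cat >> h.py <<'E'
def tilt():
    "tilt of hanging paddle from scene camera: slope (dx/dz, dy/dz) of lower part vs ball"
    p=grab_frame("scene"); e=sense()["eef_pos"]
    q=cut_out("paddle",p)
    if not q: print("none"); return p
    B,U,V=cloud(p,q[0]["region"]); r=(B-e)*1000
    r=r[(abs(r[:,0])<45)&(abs(r[:,1])<110)&(r[:,2]>-150)]
    for z0,z1 in((-140,-110),(-110,-80),(-75,-30),(0,40)):
        s=r[(r[:,2]>z0)&(r[:,2]<z1)]
        if len(s): print((z0,z1),len(s),np.median(s,0).round(1))
    return p
E
python3 -c "
from h import *
stat(); p=tilt()
cv2.imwrite('pics/s5.png',cv2.resize(p['image'][130:230,240:350],None,fx=5,fy=5,interpolation=cv2.INTER_CUBIC)[:,:,::-1])"
```

```text
t 22.95 w 38.6 M [ 0.052  0.021 -0.004] F [-0.18  0.02 -2.66] tcp [ 0.4236 -0.1818  0.2223]
(-140, -110) 27 [   4.6  -39.6 -116.6]
(-110, -80) 84 [ -6.1 -36.7 -94.4]
(-75, -30) 31 [ -4.3 -24.1 -67.4]
(0, 40) 104 [-3.3 17.1 24. ]
```

View pics/s5.png

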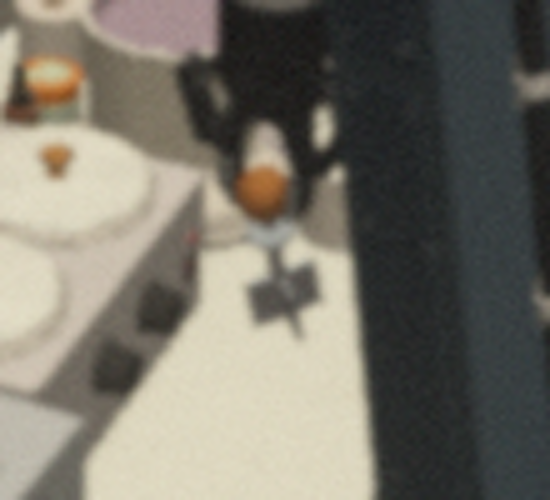

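The scene crop shows the paddle hanging from the ball at (262,193), still tilted about 0.3 rad. I'll ease a little more.

Emit:
{"method": "move_arm", "body": {
  "series": [
    [38.55, 0, 0, 0, 0],
    [38.55, 0, 0, 0, 0],
    [38.6, 0, 0, 0, 0],
    [38.6, 0, 0, 0, 0],
    [38.65, 0, 0, 0, 0],
    [38.65, 0, 0, 0, 0],
    [38.7, 0, 0, 0, 0],
    [38.7, 0, 0, 0, 0],
    [38.7, 0, 0, 0, 0],
    [38.7, 0, 0, 0, 0]
  ]
}}

```text
clock: 24.3
eef_pos: [0.4235, -0.1817, 0.2223]
tool_rot: [-0.0, 0.718, 0.696, -0.0]
wrist_force: [-0.7, 0.1, -2.6]
grip_width: 0.039
```

```bash
python3 -c "
from h import *
stat(4); p=tilt()"
```

```text
t 24.5 w 38.87 M [0.023 0.03  0.002] F [ 0.32  0.21 -2.36] tcp [ 0.4236 -0.1817  0.2223]
(-140, -110) 42 [   1.2  -29.8 -119.4]
(-110, -80) 88 [ -6.2 -21.3 -92.6]
(-75, -30) 28 [ -3.  -16.6 -64. ]
(0, 40) 97 [-2.3 17.2 24.3]
```

Emit:
{"method": "move_arm", "body": {
  "series": [
    [38.75, 0, 0, 0, 0],
    [38.75, 0, 0, 0, 0],
    [38.75, 0, 0, 0, 0],
    [38.8, 0, 0, 0, 0],
    [38.8, 0, 0, 0, 0],
    [38.8, 0, 0, 0, 0],
    [38.85, 0, 0, 0, 0],
    [38.85, 0, 0, 0, 0],
    [38.85, 0, 0, 0, 0],
    [38.85, 0, 0, 0, 0]
  ]
}}

```text
clock: 25.85
eef_pos: [0.4236, -0.1817, 0.2223]
tool_rot: [0.0, 0.718, 0.696, -0.0]
wrist_force: [0.1, -1.0, -2.2]
grip_width: 0.0388
```

```bash
python3 -c "
from h import *
stat(4); p=tilt()"
```

```text
t 26.05 w 38.8 M [ 0.019  0.007 -0.014] F [-0.16 -0.3  -2.16] tcp [ 0.4236 -0.1817  0.2223]
(-140, -110) 43 [   2.6  -17.2 -118.8]
(-110, -80) 91 [ -5.4 -12.3 -94.9]
(-75, -30) 25 [ -2.3  -7.4 -57.7]
(0, 40) 99 [-3.5 17.2 23.1]
```

Emit:
{"method": "move_arm", "body": {
  "series": [
    [38.88, 0, 0, 0, 0],
    [38.88, 0, 0, 0, 0],
    [38.91, 0, 0, 0, 0],
    [38.91, 0, 0, 0, 0],
    [38.94, 0, 0, 0, 0],
    [38.94, 0, 0, 0, 0],
    [38.97, 0, 0, 0, 0],
    [38.97, 0, 0, 0, 0],
    [38.97, 0, 0, 0, 0],
    [38.97, 0, 0, 0, 0]
  ]
}}

```text
clock: 27.4
eef_pos: [0.4236, -0.1817, 0.2223]
tool_rot: [0.0, 0.718, 0.696, -0.0]
wrist_force: [1.0, 0.7, -2.2]
grip_width: 0.0387
```

```bash
python3 -c "
from h import *
stat(3); p=tilt()"
```

```text
t 27.55 w 38.82 M [ 0.035  0.011 -0.01 ] F [-0.11 -0.06 -2.41] tcp [ 0.4236 -0.1818  0.2223]
(-140, -110) 63 [   1.2   -8.3 -120. ]
(-110, -80) 89 [ -5.1  -5.4 -93.7]
(-75, -30) 19 [ -0.9  -1.1 -58.8]
(0, 40) 99 [-3.4 17.6 23.5]
```

The paddle is now plumb to about 0.08 rad and still held. I'll grip it again and carry it towards the open end of the fork.

Emit:
{"method": "move_arm", "body": {
  "series": [
    [30, 0, 0, 0, 0],
    [30, 0, 0, 0, 0],
    [30, 0, 0, 0, 0],
    [30, 0, 0, 0, 0],
    [30, 5, -1, 0, 0],
    [30, 20, -4, 0, 0],
    [30, 45, -8, 5, 0],
    [30, 75, -14, 10, 0],
    [30, 105, -19, 15, 0],
    [30, 135, -24, 20, 0]
  ],
  "newtons": 60
}}

```text
clock: 28.9
eef_pos: [0.4029, -0.0442, 0.2022]
tool_rot: [-0.0, 0.718, 0.696, 0.0]
wrist_force: [0.5, -0.1, -2.0]
grip_width: 0.0374
```

Emit:
{"method": "move_arm", "body": {
  "series": [
    [30, 30, -6, 3, 0],
    [30, 60, -11, 6, 0],
    [30, 90, -17, 9, 0],
    [30, 120, -23, 12, 0],
    [30, 145, -28, 14, 0],
    [30, 165, -31, 15, 0],
    [30, 178, -33, 15, 0],
    [30, 182, -34, 15, 0],
    [30, 182, -34, 15, 0],
    [30, 182, -34, 15, 0]
  ]
}}

```text
clock: 30.15
eef_pos: [0.3755, 0.1364, 0.1874]
tool_rot: [0.0, 0.718, 0.696, 0.0]
wrist_force: [0.6, 0.9, -2.2]
grip_width: 0.0369
```

```bash
python3 -c "
from h import *
p=stat(1);save(p,'w6'); P,U,V=cloud(p)
b=P[(np.abs(P-pose()[0]-[0,0,.03])<.03).all(1)]
c=p['image'].astype(int); m=(c[:,:,0]-c[:,:,2]>50)
B,U,V=cloud(p,m); e=pose()[0]; B=B[np.linalg.norm(B-e,axis=1)<.08]
from scipy.optimize import least_squares as LS
r=LS(lambda a:np.linalg.norm(B-a,axis=1)-.02,e+[0,0,.018],loss='soft_l1',f_scale=.002);print('ball-tcp',(r.x-e).round(4),r.x.round(4),len(B))
q=tilt()
for z in (.06,.1,.15,.2,.25,.3,.35):
    s=P[(abs(P[:,2]-z)<.025)&(P[:,0]>.43)&(P[:,0]<.55)&(P[:,1]>.1)&(P[:,1]<.32)]
    if len(s): print(z,len(s),np.percentile(s[:,0],1).round(3))
cv2.imwrite('pics/s6.png',np.hstack([p['image'][:,100:460],cv2.resize(q['image'][170:310,200:320],None,fx=3,fy=3)])[:,:,::-1])
"
```

```text
t 30.2 w 37.68 M [ 0.025 -0.011 -0.032] F [ 0.56  0.03 -3.17] tcp [0.3755 0.1364 0.1873]
ball-tcp [0.0001 0.0055 0.0158] [0.3756 0.1419 0.2032] 6374
(-140, -110) 57 [   3.7  -18.  -119.6]
(-110, -80) 109 [ -4.5 -10.4 -94.1]
(-75, -30) 23 [ -2.6  -7.  -61.9]
(0, 40) 138 [-4.3 15.6 24.5]
0.06 4324 0.462
0.1 7051 0.462
0.15 29128 0.462
0.2 15859 0.477
0.25 1569 0.43
0.3 241 0.43
```

View pics/s6.png

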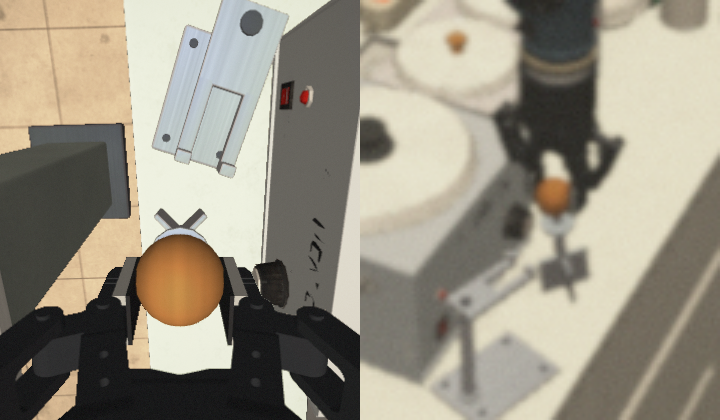

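The left half (wrist) shows the collar at (180,232), lined up with the slot axis running from the post (251,22) through the tips at (205,162). The right half (scene) agrees. Sliding in now.

Emit:
{"method": "move_arm", "body": {
  "series": [
    [30, 8, 2.5, 0, 0],
    [30, 17, 5, 0, 0],
    [30, 26, 8, 0, 0],
    [30, 35, 11, 0, 0],
    [30, 44, 13.5, 0, 0],
    [30, 53, 16.5, 0, 0],
    [30, 62, 19, 0, 0],
    [30, 70, 21.5, 0, 0],
    [30, 77, 24, 0, 0],
    [30, 77, 24, 0, 0]
  ]
}}

```text
clock: 31.55
eef_pos: [0.402, 0.2135, 0.1873]
tool_rot: [0.0, 0.718, 0.696, 0.0]
wrist_force: [-0.0, -0.6, -2.9]
grip_width: 0.0374
```

```bash
python3 -c "
from h import *
p=stat(2); q=tilt()
print('collar side pts:'); r,U,V=cloud(q); e=pose()[0]
print('seat-tcp mm',((np.array([.4014,.2126,.14])-e)*1000).round(1))
cv2.imwrite('pics/s7.png',np.hstack([p['image'][:,100:460],cv2.resize(q['image'][190:330,170:290],None,fx=3,fy=3)])[:,:,::-1])
"
```

```text
t 31.65 w 37.01 M [ 0.011 -0.004  0.028] F [ 0.08 -0.15 -2.21] tcp [0.4014 0.213  0.1872]
(-140, -110) 66 [  -0.6  -16.1 -120.1]
(-110, -80) 84 [ -9.5 -15.5 -97.7]
(-75, -30) 11 [ -2.   -7.6 -54.6]
(0, 40) 134 [-3.3 17.3 24.7]
collar side pts:
seat-tcp mm [ -0.   -0.3 -47.3]
```

View pics/s7.png

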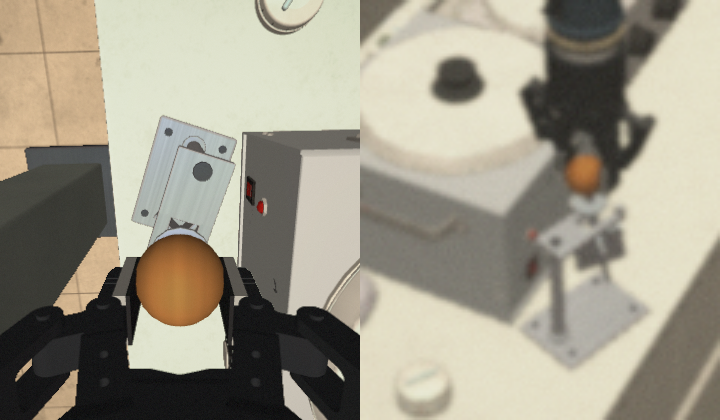

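The shaft is in the slot with no contact force. Lowering until the collar touches the prongs.

Emit:
{"method": "move_arm", "body": {
  "series": [
    [30, 0, 0, 4, 0],
    [30, 0, 0, 8, 0],
    [30, 0, 0, 12, 0],
    [30, 0, 0, 15, 0],
    [30, 0, 0, 17, 0],
    [30, 0, 0, 18, 0],
    [30, 0, 0, 19, 0],
    [30, 0, 0, 19, 0],
    [30, 0, 0, 19, 0],
    [30, 0, 0, 19, 0]
  ]
}}

```text
clock: 33.0
eef_pos: [0.4017, 0.213, 0.1693]
tool_rot: [0.0, 0.718, 0.696, 0.0]
wrist_force: [-1.6, -0.6, 6.4]
grip_width: 0.0372
```

```bash
python3 -c "
from h import *
stat(3)"
```

```text
t 33.15 w 37.3 M [-0.109  0.408  0.051] F [-2.07 -1.43  6.98] tcp [0.4017 0.213  0.1693]
```

The collar has touched, giving about 9 N of lift. I'll ease the grip so it can settle flat, lowering slightly.

Emit:
{"method": "move_arm", "body": {
  "series": [
    [37.5, 0, 0, 0, 0],
    [38, 0, 0, 0, 0],
    [38.4, 0, 0, 0, 0],
    [38.7, 0, 0, 0, 0],
    [38.9, 0, 0, 0.5, 0],
    [39.0, 0, 0, 1, 0],
    [39.2, 0, 0, 1.5, 0],
    [39.4, 0, 0, 2, 0],
    [39.6, 0, 0, 2, 0],
    [39.6, 0, 0, 2, 0]
  ],
  "newtons": 20
}}

```text
clock: 34.4
eef_pos: [0.402, 0.213, 0.1666]
tool_rot: [0.0, 0.718, 0.696, 0.0]
wrist_force: [0.2, -1.6, 3.0]
grip_width: 0.0395
```

```bash
python3 -c "
from h import *
p=stat(3); q=tilt()
c=p['image'].astype(int); m=(c[:,:,0]-c[:,:,2]>50)
B,U,V=cloud(p,m); e=pose()[0]; B=B[np.linalg.norm(B-e,axis=1)<.08]
from scipy.optimize import least_squares as LS
r=LS(lambda a:np.linalg.norm(B-a,axis=1)-.02,e+[0,0,.018],loss='soft_l1',f_scale=.002);print('ball',r.x.round(4),(r.x-e).round(4))
cv2.imwrite('pics/s8.png',np.hstack([p['image'][:,100:460],cv2.resize(q['image'][190:330,170:290],None,fx=3,fy=3)])[:,:,::-1])
"
```

```text
t 34.55 w 39.46 M [-0.278  0.009  0.001] F [ 0.09 -2.06  3.09] tcp [0.4018 0.2131 0.1663]
(-140, -110) 61 [   0.6  -14.1 -118.4]
(-110, -80) 109 [ -4.6  -9.9 -94.1]
(-75, -30) 19 [ -5.2  -7.5 -70.5]
(0, 40) 111 [-4.  15.7 29.3]
ball [0.4019 0.217  0.185 ] [0.0002 0.0039 0.0187]
```

View pics/s8.png

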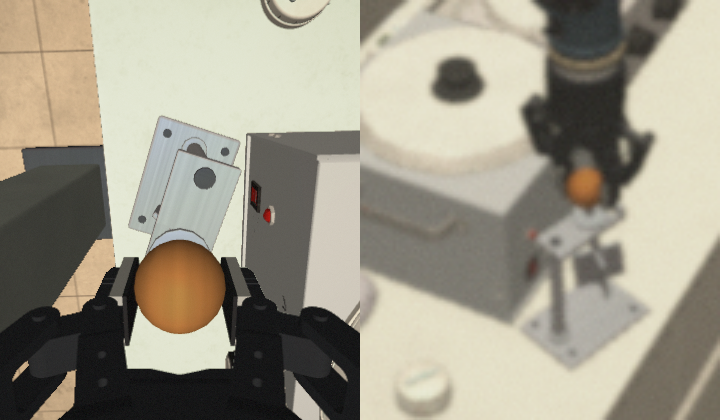

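Emit:
{"method": "move_arm", "body": {
  "series": [
    [39.8, 0, 0, 0, 0],
    [40, 0, 0, 0, 0],
    [40.5, 0, 0, 0, 0],
    [41, 0, 0, 0, 0],
    [42, 0, 0, 0, 0],
    [44, 0, 0, 0, 0],
    [47, 0, 0, 0, 0],
    [50, 0, 0, 0, 0],
    [55, 0, 0, 0, 0],
    [58, 0, 0, 0, 0]
  ]
}}

```text
clock: 35.9
eef_pos: [0.4016, 0.2131, 0.1663]
tool_rot: [-0.0, 0.718, 0.696, -0.0]
wrist_force: [0.1, -0.3, 0.3]
grip_width: 0.0578
```

```bash
python3 -c "
from h import *
p=stat(3); q=tilt()
c=p['image'].astype(int); m=(c[:,:,0]-c[:,:,2]>50)
B,U,V=cloud(p,m); e=pose()[0]; B=B[np.linalg.norm(B-e,axis=1)<.08]
from scipy.optimize import least_squares as LS
r=LS(lambda a:np.linalg.norm(B-a,axis=1)-.02,e+[0,0,.018],loss='soft_l1',f_scale=.002);print('ball',r.x.round(4),(r.x-e).round(4))
"
```

```text
t 36.05 w 58.16 M [ 0.037 -0.029 -0.002] F [ 0.22  0.09 -0.23] tcp [0.4017 0.2131 0.1663]
(-140, -110) 95 [  -0.5    3.4 -119. ]
(-110, -80) 132 [ -5.1   3.7 -94.8]
(-75, -30) 9 [ -2.2  -0.8 -69.5]
(0, 40) 137 [-6.5  7.6 24.5]
ball [0.4013 0.2098 0.1829] [-0.0004 -0.0033  0.0166]
```

It now hangs free, with the ball at (0.401, 0.210, 0.183) against an expected height of 0.1825. Retracting straight up.

Emit:
{"method": "move_arm", "body": {
  "series": [
    [60, 0, 0, -4, 0],
    [60, 0, 0, -10, 0],
    [60, 0, 0, -18, 0],
    [60, 0, 0, -28, 0],
    [60, 0, 0, -40, 0],
    [60, 0, 0, -55, 0],
    [60, 0, 0, -70, 0],
    [60, 0, 0, -85, 0],
    [60, 0, 0, -100, 0],
    [60, 0, 0, -100, 0]
  ]
}}

```text
clock: 37.4
eef_pos: [0.4025, 0.2133, 0.2679]
tool_rot: [0.001, 0.718, 0.696, 0.002]
wrist_force: [0.6, -0.4, -0.7]
grip_width: 0.0601
```

```bash
python3 -c "
from h import *
p=stat(2)
c=p['image'].astype(int); m=(c[:,:,0]-c[:,:,2]>50)
B,U,V=cloud(p,m); g=np.array([.4013,.21,.183]); B=B[np.linalg.norm(B-g,axis=1)<.04]
from scipy.optimize import least_squares as LS
r=LS(lambda a:np.linalg.norm(B-a,axis=1)-.02,g,loss='soft_l1',f_scale=.002);print('ball',r.x.round(4),len(B))
q=grab_frame('scene')
for n in ('cotton_pads','strip_roll','timer','cream_pot_b'):
  t=grab_frame('top')
  for o in cut_out(n,t)[:1]: print(n,np.round(o['bbox']))
cv2.imwrite('pics/s9.png',np.hstack([p['image'][:,100:460],cv2.resize(q['image'][190:330,170:290],None,fx=3,fy=3)])[:,:,::-1])
"
```

```text
t 37.5 w 60.23 M [-0.015 -0.024  0.013] F [-0.68  0.11 -0.67] tcp [0.4014 0.213  0.2664]
ball [0.4013 0.2098 0.1829] 2107
cotton_pads [273. 191.  17.  22.]
strip_roll [426. 204.  28.  25.]
cream_pot_b [437. 230.  21.  21.]
```

View pics/s9.png

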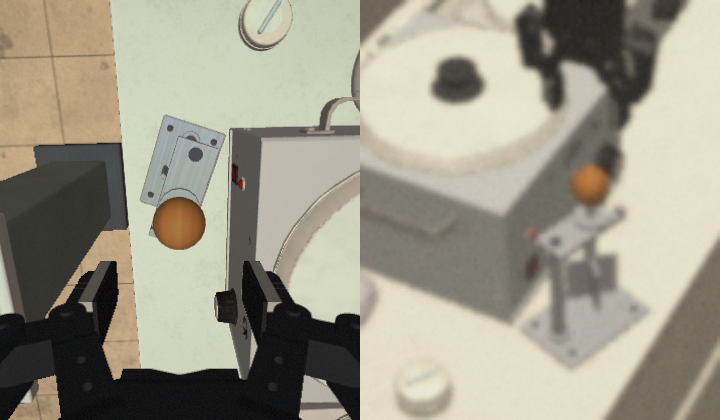

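The paddle hangs upright in the fork: ball at (179,222) in the wrist view and (590,185) in the scene view. The gripper is clear and the ball hasn't moved since release.

```bash
python3 -c "
from station import *
print(close_job())"
```

```text
the job is handed in; nothing more can be done
None
```

The paddle is hanging upright in the drip rack's fork, released, and the job was handed in at about 38 s of the 58 s allowed. No verdict is reported.

- **What I did:** I gripped the ball at 80 N and lifted it. Even 20 N did not let the paddle swing, so I eased the finger opening in small steps. It hung at roughly 0.08 rad from plumb, foot about 90 mm up. I then gripped again at 60 N, slid the shaft into the slot, set the collar down, eased off, opened and backed away.
- **Last checks on the paddle:** The ball centre was at (0.4013, 0.2098, 0.1829), and seated height is 0.1825. It read the same before and after I backed away, so the paddle was at rest. It is about 3 mm from my fitted seat point, the paddle looked upright in the last picture, and the wrist force was near zero.
- **Bystanders:** The cotton pads, strip roll and cream pot were within about 2 pixels (about 5 mm) of where they started. The last overhead check missed the timer, but it was visible in the final pictures and the arm never worked near it.
- **Disagreements:**
  - While held, the ball appeared about 4–5 mm off the tool centre along the slot, against 1.5 mm when it was grasped.
  - The tilt grew back to about 0.13 rad after regripping, then went away on release.
  - On setting down, the collar pressed with about 9 N until I eased the grip.

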